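# Set the dough sheeter's thickness selector and start it

### The job

On the white dough-rolling machine, push the orange tab of the black selector with the fingertips until its white line points at the middle of the green marker, then press the red start button fully down and let it come back up. Do not grip the tab, do not press the button before the selector is set, and leave everything else on the table and the machine as it stands.

Things in the scene. Friction and masses are not known exactly. Their poses are not given: they have to be found in the camera images.
- machine: white dough sheeter, fixed. Origin on the table straight below the selector's vertical axis; x to its back, y to its left, z up (at yaw 0 its front faces the robot). The flat deck is 100 mm above the table and reaches 140 mm to front and back and 150 mm right of the axis; from 164 mm left of it stands a roller housing up to 205 mm above the table.
- selector (a joint): angle of the black selector disc (46 mm radius, 16 mm high, on the deck), rad. 0: tab points to the machine's front; positive is anticlockwise from above. At q the tab points along (-cos q, -sin q) in the machine's x, y. Stops at -1.65 and 1.65. Stays where left, no clicks; takes about 4 N at the tab. Markers lie at -1.3, -0.65, 0.65 and 1.3; it starts between -0.25 and 0.25.
- pointer (a point): point on the deck, 108 mm from the selector's axis, at which the white line on the tab points (the line is continued beyond the tab's end). It turns with the selector. 2 mm above the deck.
- tab_top (a point): top of the orange tab, 65 mm from the axis. The tab is an upright fin that turns with the disc: 12 mm thick, from 39 mm to 85 mm from the axis, its top 42 mm and its lower edge 6 mm above the deck. Pushing on one of its two faces turns the selector; pressing on both faces at once counts as gripping.
- token_green: Green plastic marker disc, 36 mm across and 4 mm thick, fixed on the machine's deck; origin at the centre of its underside, 108 mm from the selector's axis. Which colour sits at which of the four places changes from run to run. The wanted setting.
- token_blue: Blue plastic marker disc, 36 mm across and 4 mm thick, fixed on the machine's deck; origin at the centre of its underside, 108 mm from the selector's axis. Which colour sits at which of the four places changes from run to run.
- token_yellow: Yellow plastic marker disc, 36 mm across and 4 mm thick, fixed on the machine's deck; origin at the centre of its underside, 108 mm from the selector's axis. Which colour sits at which of the four places changes from run to run.
- token_white: White plastic marker disc, 36 mm across and 4 mm thick, fixed on the machine's deck; origin at the centre of its underside, 108 mm from the selector's axis. Which colour sits at which of the four places changes from run to run.
- start_top (a point): centre of the top of the round red start button (30 mm across), on the deck behind and to the right of the selector (85 mm back and 85 mm right of its axis).
- start (a joint): how far the start button is pressed down, m: 0 is up, 0.006 is fully down, which takes 5 N. It springs back.
- shaker: loose steel flour shaker, 44 mm across, 75 mm high, standing on the deck behind and to the left of the selector; origin under its centre. To be left alone.
- guide: loose wooden cutting guide, 90 x 150 x 12 mm, on the chopping board at the right; origin under its centre. To be left alone.
- tea: loose amber bottle, 64 mm across, 200 mm high, right of the machine; origin under its centre. To be left alone.
- bowl: loose white bowl, 130 mm across, 60 mm high, left of the machine; origin under its centre. To be left alone.
- brush: loose brush lying on the table, in front and to the right of the machine. To be left alone.
- cutter: loose steel ring cutter, 70 mm across, 40 mm high, left of the machine; origin under its centre. To be left alone.

How it is judged:
On the way, in this order (a step that is already met when the one before it is completed fails the run):
1. the selector's line points at the green marker and the selector is at rest (horizontal distance between pointer and token_green below 0.013 m and velocity of joint selector between -0.05 and 0.05 rad/s), for 0.3 s.
2. the start button is pressed down at least 4.5 of its 6 mm (horizontal distance between pointer and token_green below 0.013 m and value of joint start above 0.0045 m), for 0.05 s.
At the end, for the whole second after the job is handed in: The selector points within 13 mm of the centre of the green marker (so on the marker), the start button is up again (less than 2 mm down), and the six loose things are within 30 mm of where they stood and upright (horizontal distance between pointer and token_green below 0.013 m and value of joint start below 0.002 m and distance of each of shaker, guide, tea, bowl, brush, cutter from where it was at the start of the episode below 0.03 m and angle between each of shaker, guide, tea, bowl, cutter's own z axis and vertical below 0.2 rad); the robot touches nothing.
It fails at once if the start button is pressed while the selector does not point at the green marker (value of joint start above 0.003 m and not (horizontal distance between pointer and token_green below 0.013 m)).
It fails at once if the tab is gripped: the fingers press on both of its halves at once (contact force between the fingers and selector_c1 above 2 N and contact force between the fingers and selector_c2 above 2 N).
It fails at once if a loose thing is moved more than 30 mm, lifted or carried (distance of any of shaker, guide, tea, bowl, brush, cutter from where it was at the start of the episode above 0.03 m).
It also fails if it takes over 42 s, if anything falls off the work surface, if the arm or the gripper's body presses on something with over 40 N, if the wrist force passes 120 N, or if a joint passes its speed limit or range.

### The arm

A 6-joint arm with a two-finger parallel gripper is mounted at the origin on the work surface. World frame = base frame: x ahead of the robot, y to its left, z up, the work surface at z = 0. Lengths are in m, angles in rad, forces in N, time in s.
With the tool pointing down it reaches from about 0.25 to 0.85 m from the base axis. Payload 12.5 kg.
Tool frame: the origin (TCP) lies midway between the tips of the shut fingers; the grasp point (between the pads) lies 19 mm behind it; z points along the fingers, y is the direction in which the jaws open and shut (so a half turn about z gives the same grasp; the last joint's range is limited). The gripper opens to 93 mm and grips with 3 to 60 N. Pads are 15 mm wide; open, the fingers measure 128 mm over their backs; the gripper's body (75 mm by 188 mm) begins 65 mm behind the grasp point.
Start: joints at [1.026, 0.351, 1.652, -0, 1.139, -0.085], TCP at [0.244, 0.493, 0.219] pointing down, gripper open.
Joint ranges: [-2.75, 2.75], [-0.79, 2.1], [0.01, 2.65], [-1.57, 4.71], [0.07, 3.14], [-2.87, 2.87]. Speed limits (rad/s): [2.22, 2.22, 2.79, 3.14, 3.14, 3.14].

### API

Orientations are given as a rotation vector (axis times angle).
In Python, from cell import * gives the robot as it stands. Calls block until the motion is done:
- goto(position, orientation): joint-space move of the TCP to a pose.
- move_linear(position, frame=None, feed=0.15): straight line of the TCP; frame=None keeps the orientation; feed is the mean speed in m/s.
- goto_joints(angles): joint-space move.
- move_gripper(opening, f_grip=None): opening from 0.0 (shut) to 1.0 (fully open); f_grip is the grip in N (None keeps the last); returns when the fingers have stopped.
- hold(seconds).
- inverse_kinematics(position, orientation): joint angles nearest the present ones, or None.
- sense(): the state.
- capture(name): name is "scene" or "side" or "wrist"; returns a dict with "frame" (384x512x3 uint8, red, green, blue), "fx", "fy", "cx", "cy" (pixels), "xyz" and "attitude" of the camera in the world; the wrist camera has in their place "tool_from_camera" (4x4, takes a point from camera to tool coordinates, whose origin is the TCP and whose axes are the flange's). Camera axes: x right, y down, z forward; pixel columns grow to the right and rows downward; lengths in m; the calibration is good to about 2 mm. A picture is of the moment at which its call begins: read the wrist's pose just before it. There is no depth.
A pose or a line that the arm cannot do raises PlanningError and nothing moves.
- job_done(): hands the job in, once; it reports no verdict.
The state is a dict: "t": time; "joint_pos": joint angles; "qd": joint speeds; "tau": joint torques, N m; "tcp_pos": TCP position; "orientation": TCP orientation; "wrist_force": force on the tool from outside, world axes, zero at the start; "torque": the same for the moment, N m; "width": opening from 0.0 (shut) to 1.0 (fully open).
Only numpy, scipy, OpenCV 4.12 (cv2) and the standard library are available. Lean on these libraries where they do the work, as an engineer would, in place of code of your own. Each camera call takes 0.05 s, during which the arm holds its last target.

## Working session

There is one attempt and no reset: what is moved stays moved. The work goes in short steps, each a Python script; the robot and the scene stay as the last script left them, time stands still between calls to the robot, and variables do not carry over. Pictures are saved under pics/ and viewed, and the job is handed in when it is done.

```bash
ls; mkdir -p pics; python3 - <<'E'
from cell import *
import cv2
s=sense(); print(s['t'],s['tcp_pos'],s['orientation'],s['width'])
for n in ['scene','side']:
    c=capture(n); cv2.imwrite(f'pics/{n}0.png',c['frame'][:,:,::-1]); print(n,c['fx'],c['fy'],c['cx'],c['cy'],c['xyz'],c['attitude'])
E
```

```text
pics
0.0 [0.24388016 0.49258074 0.21810523] [-7.15859855e-01 -3.05858725e+00  1.76083723e-03] 0.9990740367364629
scene 351.9669405680476 351.9669405680476 250.83615001664583 198.1349189631351 [1.12467196 0.19021539 1.01581646] [-1.58475731 -2.1699626   0.71529615]
side 414.17189754525384 414.17189754525384 255.85404125396116 185.4266479751483 [-0.02838958  1.0693368   0.96568154] [-0.61097333  2.55490413 -1.32302511]
```

View pics/scene0.png

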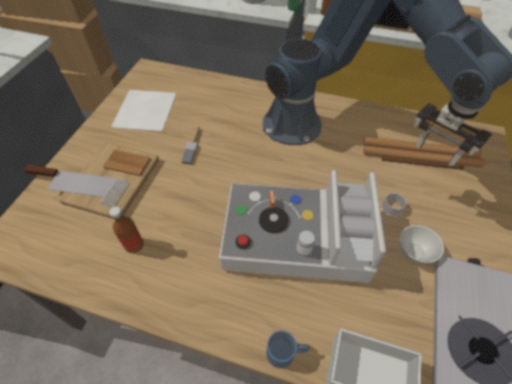

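View pics/side0.png

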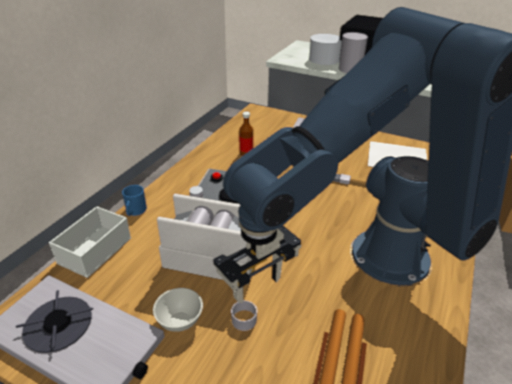

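The scene view shows green (241,210), white (255,197), blue (296,200) and yellow (308,215). The orange tab is at (272,198), the red button at (243,241) and the shaker at (306,242). In the side view the arm hides most of the deck. I'll measure the marker positions from the scene view.

```bash
cat > h.py <<'E'
import numpy as np, cv2
from scipy.spatial.transform import Rotation as R
def camT(c, s=None):
    if 'xyz' in c: 
        return R.from_rotvec(c['attitude']).as_matrix(), np.array(c['xyz'])
    T=np.array(c['tool_from_camera']); Rt=R.from_rotvec(s['orientation']).as_matrix()
    return Rt@T[:3,:3], Rt@T[:3,3]+np.array(s['tcp_pos'])
def ray(c,u,v,z,s=None):
    Rm,p=camT(c,s); d=Rm@np.array([(u-c['cx'])/c['fx'],(v-c['cy'])/c['fy'],1]); return p+d*(z-p[2])/d[2]
def proj(c,P,s=None):
    Rm,p=camT(c,s); q=Rm.T@(np.array(P)-p); return np.array([c['fx']*q[0]/q[2]+c['cx'],c['fy']*q[1]/q[2]+c['cy']])
RNG={'green':(45,85,90,40),'blue':(105,130,100,60),'yellow':(20,35,110,90),'orange':(5,19,130,90),'red':(170,185,130,60)}
def blobs(img,name,amin=8):
    hsv=cv2.cvtColor(img,cv2.COLOR_RGB2HSV); lo,hi,s,v=RNG[name]; h=hsv[...,0].astype(int)
    if name=='red': h=np.where(h<8,h+180,h); hi=187
    m=((h>=lo)&(h<=hi)&(hsv[...,1]>=s)&(hsv[...,2]>=v)).astype(np.uint8)
    n,l,st,ce=cv2.connectedComponentsWithStats(m)
    return [(tuple(np.round(ce[i],1)),int(st[i,4]),tuple(st[i,:4])) for i in range(1,n) if st[i,4]>=amin], l
E
python3 - <<'E'
from cell import *
from h import *
c=capture('scene')
im=c['frame']
cv2.imwrite('pics/z1.png',cv2.resize(im[170:290,210:390],None,fx=4.4,fy=4.4,interpolation=cv2.INTER_CUBIC)[:,:,::-1])
for n in RNG:
    b,_=blobs(im,n)
    for x in b:
        if 215<x[0][0]<330 and 180<x[0][1]<260: print(n,x[0],x[1],ray(c,*x[0],0.104 if n not in('orange','red') else 0.142 if n=='orange' else .115).round(4))
E
```

```text
green (np.float64(240.7), np.float64(209.7)) 62 [ 0.5453 -0.0378  0.104 ]
blue (np.float64(295.4), np.float64(199.0)) 66 [0.4533 0.1157 0.104 ]
yellow (np.float64(307.4), np.float64(214.9)) 77 [0.5014 0.1654 0.104 ]
orange (np.float64(272.0), np.float64(204.7)) 13 [0.5234 0.0563 0.142 ]
red (np.float64(242.4), np.float64(240.0)) 83 [0.652  0.0042 0.115 ]
```

View pics/z1.png

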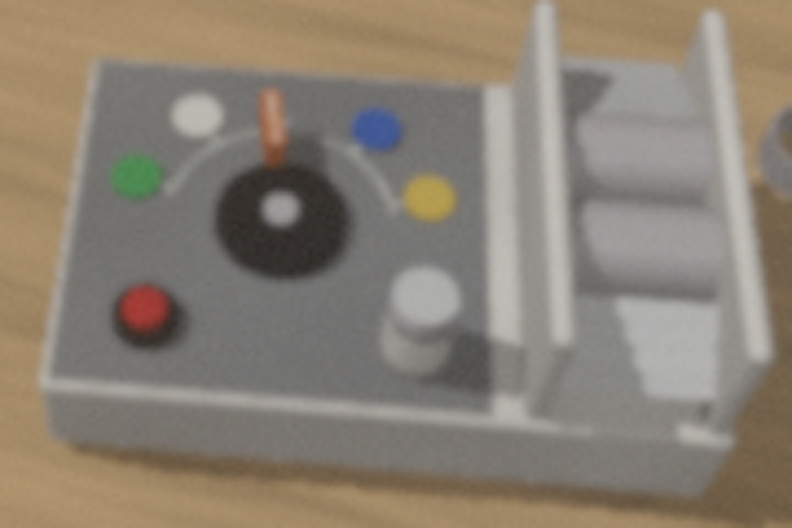

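The crop shows all four markers, the disc with its hub, and the tab pointing roughly to the front. The green–yellow distance comes out at 207.9 mm against an expected 208.1 mm. Next I'll fit the machine pose and take a wrist view from above.

```bash
cat >> h.py <<'E'
ANG={'green':1.3,'white':.65,'blue':-.65,'yellow':-1.3}
def fit(pts):
    ks=list(pts); A=np.array([[-np.cos(ANG[k]),-np.sin(ANG[k])] for k in ks])*.108; B=np.array([pts[k][:2] for k in ks])
    ma,mb=A.mean(0),B.mean(0); a,b=A-ma,B-mb
    th=np.arctan2((a[:,0]*b[:,1]-a[:,1]*b[:,0]).sum(),(a*b).sum()); r=np.array([[np.cos(th),-np.sin(th)],[np.sin(th),np.cos(th)]])
    o=mb-r@ma; return th,o,np.linalg.norm(A@r.T+o-B,axis=1)
E
python3 - <<'E'
from cell import *
from h import *
c=capture('scene')
pts={n:ray(c,*max((x for x in blobs(c['frame'],n)[0] if 215<x[0][0]<330 and 180<x[0][1]<260),key=lambda x:x[1])[0],.104) for n in('green','blue','yellow')}
pts['white']=ray(c,254.8,196.3,.104)
th,o,r=fit(pts); print(th,o,r)
w=capture('wrist'); print(np.round(w['tool_from_camera'],3),w['fx'])
M=np.array([[np.cos(th),-np.sin(th)],[np.sin(th),np.cos(th)]])
print('button',M@[.085,-.085]+o)
# tool orientation: down, jaw (y) direction; choices
for yaw in np.arange(-180,180,45):
    Rm=np.array([[np.cos(np.radians(yaw)),np.sin(np.radians(yaw)),0],[np.sin(np.radians(yaw)),-np.cos(np.radians(yaw)),0],[0,0,-1]])
    q=inverse_kinematics([o[0],o[1],.42],R.from_matrix(Rm).as_rotvec()); print(yaw,None if q is None else np.round(q,2))
E
```

```text
0.21730016276849867 [0.55165382 0.07033119] [0.00028023 0.00027964 0.00036075 0.00079994]
[[ 0.001 -0.964 -0.266  0.075]
 [ 1.     0.001 -0.    -0.001]
 [ 0.001 -0.266  0.964 -0.166]
 [ 0.     0.     0.     1.   ]] 264.8510091585817
button [0.65298037 0.00565562]
-180 [ 0.04  0.24  1.32  0.    1.59 -1.53]
-135 [ 0.04  0.24  1.32 -0.    1.59 -2.31]
-90 None
-45 [ 0.04  0.24  1.32 -0.    1.59  2.4 ]
0 [ 0.04  0.24  1.32 -0.    1.59  1.61]
45 [ 0.04  0.24  1.32 -0.    1.59  0.83]
90 [ 0.04  0.24  1.32 -0.    1.59  0.04]
135 [ 0.04  0.24  1.32 -0.    1.59 -0.74]
```

```bash
cat >> h.py <<'E'
TH=0.2173; O=np.array([.55165,.07033])
def m2w(x,y,z): c,s=np.cos(TH),np.sin(TH); return np.array([c*x-s*y+O[0],s*x+c*y+O[1],z])
def ori(q):  # tool x = -push direction at selector angle q
    a=np.pi/2+q+TH; c,s=np.cos(a),np.sin(a)
    return R.from_matrix(np.array([[c,s,0],[s,-c,0],[0,0,-1]])).as_rotvec()
def tip(q,rad,off,z):  # off = tangential distance behind the tab's mid-plane
    return m2w(-np.cos(q)*rad-np.sin(q)*off, -np.sin(q)*rad+np.cos(q)*off, z)
E
python3 - <<'E'
from cell import *
from h import *
p=np.array(sense()['tcp_pos'])
move_gripper(0.0)
move_linear(p+[0,0,.09])
goto(m2w(0,0.0,.28),ori(0))
s=sense(); c=capture('wrist'); print(s['t'],s['tcp_pos'],s['width'],np.round(s['joint_pos'],2))
cv2.imwrite('pics/w1.png',c['frame'][:,:,::-1])
import pickle; pickle.dump((s,c),open('w1.pkl','wb'))
E
```

```text
4.3417 [0.55152957 0.07114802 0.28004796] 0.007500997256716689 [ 0.04  0.31  1.56  0.    1.28 -0.17]
```

View pics/w1.png

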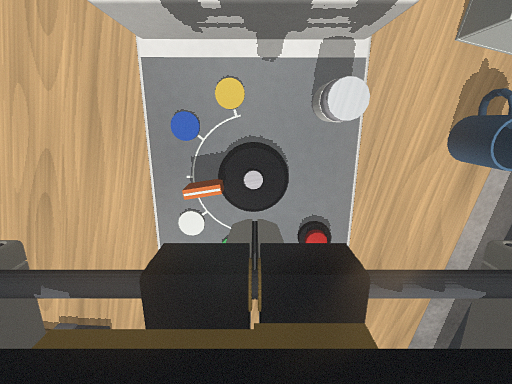

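The wrist view shows yellow (230,93), blue (185,125) and white (191,223), with the hub at (254,180). The tab lies from about (184,193) to (220,188), and the fingers hide green. I'll cross-check the pose and measure the tab angle.

```bash
python3 - <<'E'
from h import *
import pickle
s,c=pickle.load(open('w1.pkl','rb')); im=c['frame']
w2m=lambda P:np.array([[np.cos(TH),np.sin(TH)],[-np.sin(TH),np.cos(TH)]])@(P[:2]-O)
pts={}
for n in('blue','yellow'):
    b=[x for x in blobs(im,n,200)[0] if 150<x[0][0]<260 and x[0][1]<240 ]; print(n,b); pts[n]=ray(c,*b[0][0],.104,s)
g=cv2.cvtColor(im,cv2.COLOR_RGB2HSV)
m=((g[...,1]<40)&(g[...,2]>190)).astype(np.uint8); m[:200]=0;m[240:]=0;m[:,:172]=0;m[:,212:]=0
k,l,st,ce=cv2.connectedComponentsWithStats(m); i=1+st[1:,4].argmax(); print(ce[i],st[i]); pts['white']=ray(c,*ce[i],.104,s)
for k in pts: print(k,w2m(pts[k]).round(4),-np.array([np.cos(ANG[k]),np.sin(ANG[k])])*.108)
print(fit(pts))
print('hub',[w2m(ray(c,254,180,z,s)).round(4) for z in(.116,.125)])
x,l=blobs(im,'orange',40); x=[y for y in x if y[0][0]<240 and y[0][1]<240 and 150<y[0][0]]; print(x)
cv2.imwrite('pics/t1.png',cv2.resize(im[150:240,160:280],None,fx=6,fy=6,interpolation=cv2.INTER_CUBIC)[:,:,::-1])
E
```

```text
blue [((np.float64(184.6), np.float64(125.5)), 678, (np.int32(171), np.int32(111), np.int32(29), np.int32(30)))]
yellow [((np.float64(229.4), np.float64(92.9)), 734, (np.int32(215), np.int32(78), np.int32(30), np.int32(31)))]
[190.86652977 222.8110883 ] [178 211  26  24 487]
blue [-0.0888  0.0657] [-0.08597705  0.06536013]
yellow [-0.0318  0.1042] [-0.02888987  0.10406428]
white [-0.089  -0.0651] [-0.08597705 -0.06536013]
(np.float64(0.21620932754324268), array([0.54871583, 0.06986773]), array([7.43951571e-05, 7.96494679e-05, 5.43157767e-06]))
hub [array([-0.0017, -0.0013]), array([-0.0017,  0.0007])]
[((np.float64(202.7), np.float64(188.2)), 474, (np.int32(182), np.int32(179), np.int32(42), np.int32(21)))]
```

View pics/t1.png

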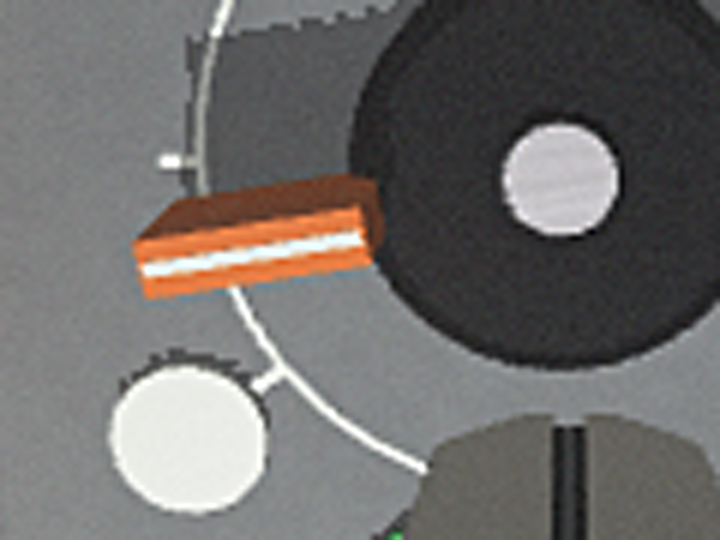

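The white line runs from (184.2,195) to (220,190) in the full picture. The two cameras agree to 3 mm, so I'll average them, compute the tab angle and push.

```bash
sed -i 's/^TH=.*/TH=0.2168; O=np.array([.5502,.0701])/' h.py; python3 - <<'E'
from h import *
import pickle
from cell import *
s,c=pickle.load(open('w1.pkl','rb'))
a=ray(c,184.2,195,.142,s);b=ray(c,220,190,.142,s); d=(a-b)[:2]
q0=np.arctan2(d[1],d[0])-np.pi-TH; q0=(q0+np.pi)%(2*np.pi)-np.pi
print('len',np.linalg.norm(d),'q0',q0,'radii',np.linalg.norm(a[:2]-O),np.linalg.norm(b[:2]-O))
Z=.124
# check feasibility of whole path
for q in np.linspace(q0-.3,1.3,6): print(round(q,2),np.round(inverse_kinematics(tip(q,.068,.014,Z),ori(q)),2))
print(np.round(inverse_kinematics(tip(q0,.068,.05,.2),ori(q0)),2))
E
```

```text
len 0.04343110902953588 q0 0.14605089347507327 radii 0.08470315297783387 0.04129113037795227
-0.15 [ 0.07  0.37  1.9  -0.    0.88  0.01]
0.14 [ 0.03  0.36  1.9  -0.    0.87 -0.33]
0.43 [-0.01  0.37  1.89 -0.    0.88 -0.66]
0.72 [-0.05  0.39  1.87 -0.    0.89 -0.98]
1.01 [-0.07  0.41  1.83 -0.    0.9  -1.3 ]
1.3 [-0.08  0.44  1.78 -0.    0.92 -1.6 ]
[ 0.1   0.24  1.85 -0.    1.05 -0.27]
```

```bash
python3 - <<'E'
from h import *
from cell import *
import pickle
q0=.146; Z=.124; r=.066
goto(tip(q0,r,.05,.2),ori(q0))
move_linear(tip(q0,r,.05,Z),feed=.1)
print(sense()['wrist_force'].round(1) if hasattr(sense()['wrist_force'],'round') else sense()['wrist_force'])
move_linear(tip(q0,r,.018,Z),feed=.08)
for q in np.linspace(q0,1.1,11):
    move_linear(tip(q,r,.0135,Z),frame=ori(q),feed=.08)
    s=sense(); F=np.array(s['wrist_force'])
    t=tip(0,0,0,0)*0; a=np.pi/2+q+TH; print(round(q,2),'push',round(F[:2]@[np.cos(a),np.sin(a)],1),'F',F.round(1))
    if np.linalg.norm(F)>30: break
s=sense(); c=capture('wrist'); print(s['t'],s['tcp_pos'])
pickle.dump((s,c),open('w2.pkl','wb')); cv2.imwrite('pics/w2.png',c['frame'][:,:,::-1])
E
```

```text
[-0.1  1.3  0.2]
0.15 push 0.9 F [-1.3  0.5  0.7]
0.24 push 1.4 F [-0.5  1.3  0.5]
0.34 push 2.0 F [-1.2  1.6  0.9]
0.43 push 1.6 F [-0.8  1.4  0.5]
0.53 push 1.7 F [-1.3  1.1 -0.1]
0.62 push 2.3 F [-1.5  1.7 -0.7]
0.72 push 1.9 F [-1.5  1.3 -0.2]
0.81 push 1.9 F [-1.9  0.5 -0.3]
0.91 push 1.5 F [-0.7  2.1 -1.9]
1.0 push 1.9 F [-1.7  1.  -0.6]
1.1 push 0.9 F [-0.8  0.4 -1.9]
9.1333 [0.52043932 0.00964245 0.12394319]
```

View pics/w2.png

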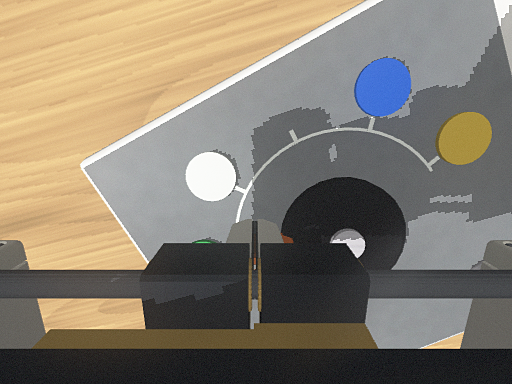

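The fingers hide most of the tab, with only a bit of orange visible at (287,240). I'll back off and raise to measure the angle.

```bash
python3 - <<'E'
from h import *
from cell import *
import pickle
c=capture('scene'); cv2.imwrite('pics/s2.png',cv2.resize(c['frame'][150:290,200:380],None,fx=4.2,fy=4.2,interpolation=cv2.INTER_CUBIC)[:,:,::-1])
pickle.dump(c,open('s2.pkl','wb'))
move_linear(tip(1.1,.066,.03,.124),feed=.1)
move_linear(tip(1.1,.066,.03,.27),feed=.2)
goto(tip(1.3,.06,-.06,.27),ori(1.3))
s=sense(); c=capture('wrist'); print(s['t'],s['tcp_pos'])
pickle.dump((s,c),open('w3.pkl','wb')); cv2.imwrite('pics/w3.png',c['frame'][:,:,::-1])
E
```

```text
10.925 [0.60642354 0.00696461 0.26807109]
```

View pics/w3.png

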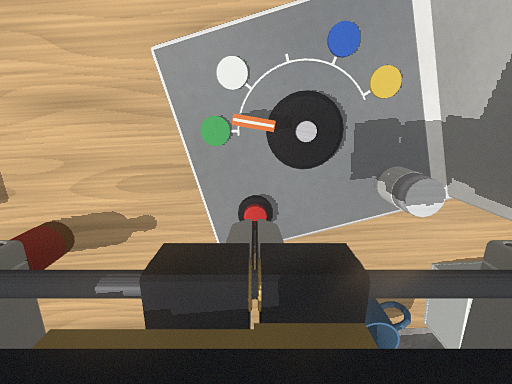

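View pics/s2.png

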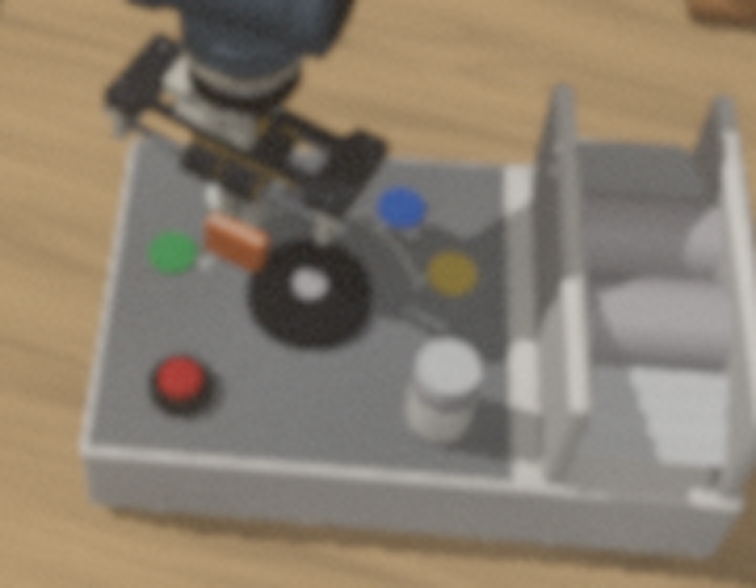

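The wrist view now shows green at (216,130), the tab from (233,120) to (275,128), and the button at (256,213). The selector is still short of green. I'll measure the angle with a line fit.

```bash
cat > meas.py <<'E'
from h import *
def measure(s,c):
    im=c['frame']; x,l=blobs(im,'green',150); g=max((b for b in x if b[0][1]<235),key=lambda b:b[1])
    G=ray(c,*g[0],.104,s)
    g_=cv2.cvtColor(im,cv2.COLOR_RGB2HSV)
    x,l=blobs(im,'orange',15); x=[b for b in x if b[0][1]<235 and abs(b[0][0]-g[0][0])<90 and abs(b[0][1]-g[0][1])<70]
    m=np.zeros(im.shape[:2],np.uint8)
    for b in x:
        X,Y,W,H=b[2]; mm=l[Y:Y+H,X:X+W]; v=g_[Y:Y+H,X:X+W,2]; m[Y:Y+H,X:X+W]|=((mm>0)&(v>150)).astype(np.uint8)
    ys,xs=np.nonzero(m); (_, (w,h), _)=rect=cv2.minAreaRect(np.float32(np.c_[xs,ys])); 
    vx,vy,x0,y0=cv2.fitLine(np.float32(np.c_[xs,ys]),cv2.DIST_L2,0,.01,.01).ravel()
    L=max(w,h)/2*.8
    a,b=[ray(c,x0+k*L*vx,y0+k*L*vy,.142,s) for k in(-1,1)]
    if np.linalg.norm(a[:2]-G[:2])>np.linalg.norm(b[:2]-G[:2]): a,b=b,a
    d=(a-b)[:2]; q=np.arctan2(d[1],d[0])-np.pi-TH; q=(q+np.pi)%(2*np.pi)-np.pi
    mid=(a+b)[:2]/2; u=d/np.linalg.norm(d); e=G[:2]-mid
    print('n',len(x),'rect',w,h,'green',g,G.round(4),'q',q.round(4),'mid radius',np.linalg.norm(mid-O).round(4),'lateral of green off line (mm)',1e3*(u[0]*e[1]-u[1]*e[0]),'along',1e3*e@u)
    gm=G[:2]-O; print('green angle from O',(np.arctan2(gm[1],gm[0])-np.pi-TH+np.pi)%(2*np.pi)-np.pi, np.linalg.norm(gm))
    return q,rect
E
python3 - <<'E'
from meas import *
import pickle
s,c=pickle.load(open('w3.pkl','rb')); measure(s,c)
print('button',ray(c,256,213,.115,s), m2w(.085,-.085,.115))
E
```

```text
n 1 rect 43.08839416503906 11.451725959777832 green ((np.float64(214.9), np.float64(130.4)), 702, (np.int32(201), np.int32(116), np.int32(29), np.int32(30))) [ 0.5424 -0.038   0.104 ] q 1.1344 mid radius 0.0626 lateral of green off line (mm) 17.45933478995472 along 44.55074568127898
green angle from O 1.2821168802955931 0.10833533261938189
button [0.6473425  0.00650331 0.115     ] [0.6514942  0.00537376 0.115     ]
```

The selector is at 1.134 after a commanded 1.10, so the contact offset is about 2 mm more than I assumed. I'll push on to a commanded 1.268.

```bash
python3 - <<'E'
from meas import *
from cell import *
import pickle
Z=.124;r=.066
goto(tip(1.1,r,.03,.27),ori(1.1))
move_linear(tip(1.1,r,.03,Z),feed=.15)
for q in np.linspace(1.08,1.268,4): move_linear(tip(q,r,.0135,Z),frame=ori(q),feed=.06)
hold(.1); print(sense()['wrist_force'])
move_linear(tip(1.268,r,.03,Z),feed=.1)
move_linear(tip(1.268,r,.03,.27),feed=.2)
goto(tip(1.3,.06,-.06,.27),ori(1.3))
s=sense(); c=capture('wrist'); print(s['t'],s['tcp_pos'])
pickle.dump((s,c),open('w4.pkl','wb')); cv2.imwrite('pics/w4.png',c['frame'][:,:,::-1]); measure(s,c)
E
```

```text
[-2.81137847  2.16279694 -1.06344651]
15.5 [0.60655699 0.00698538 0.26797567]
n 2 rect 41.99999237060547 9.999998092651367 green ((np.float64(215.0), np.float64(130.3)), 698, (np.int32(201), np.int32(116), np.int32(29), np.int32(30))) [ 0.5425 -0.0378  0.104 ] q 1.2946 mid radius 0.0627 lateral of green off line (mm) 0.0033897891321432207 along 45.540377520714834
green angle from O 1.2824330767228656 0.10821544937342825
```

View pics/w4.png

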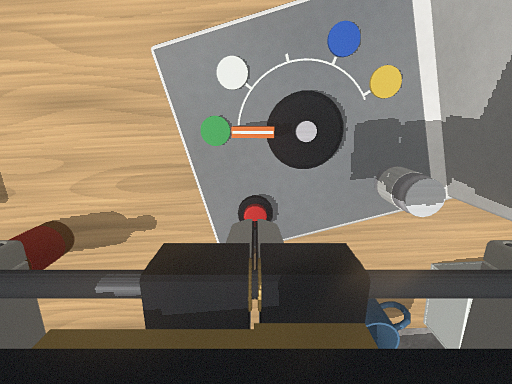

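The white line now points at the centre of green: the line passes 0.0 mm off it, and q is 1.295. Before pressing, I'll check where the bottle stands relative to the gripper body.

```bash
python3 - <<'E'
from meas import *
from cell import *
import pickle
c=pickle.load(open('s2.pkl','rb'))
w2m=lambda P:np.array([[np.cos(TH),np.sin(TH)],[-np.sin(TH),np.cos(TH)]])@(P[:2]-O)
print('bottle base',w2m(ray(c,133,246,.0)),'cap',w2m(ray(c,115,212,.2)))
b=[x for x in blobs(c['frame'],'red')[0] if 215<x[0][0]<330]; print(b)
for x in b: print(ray(c,*x[0],.115))
for a in (0,.3,1.3): print(a,np.round(inverse_kinematics(m2w(.0835,-.085,.115),ori(a)),2))
E
```

```text
bottle base [ 0.07558072 -0.44940736] cap [ 0.0759591  -0.44387421]
[((np.float64(242.5), np.float64(240.0)), 80, (np.int32(237), np.int32(236), np.int32(11), np.int32(9)))]
[0.6518642  0.00451238 0.115     ]
0 [-0.06  0.64  1.46  0.    1.04 -0.28]
0.3 [-0.06  0.64  1.46 -0.    1.04 -0.58]
1.3 [-0.06  0.64  1.46 -0.    1.04 -1.58]
```

The bottle is 36 cm from the button, so it's clear. Now pressing.

```bash
python3 - <<'E'
from meas import *
from cell import *
import pickle
P=np.array([.650,.0055,0]); up=lambda z:P+[0,0,z]
goto(up(.2),ori(1.3))
move_linear(up(.135),feed=.12)
hold(.1); f0=sense()['wrist_force'][2]; print('f0',f0)
z=.135; zc=None
while z>.103:
    z-=.0015; move_linear(up(z),feed=.03)
    s=sense(); f=s['wrist_force'][2]-f0; print(round(z,4),round(s['tcp_pos'][2],4),round(f,1))
    if f>8.5: break
    if s['t']>30: break
hold(.2); print('hold',sense()['wrist_force'][2]-f0)
move_linear(up(.15),feed=.08)
move_linear(up(.26),feed=.2)
goto(tip(1.3,.06,-.06,.27),ori(1.3))
s=sense(); c=capture('wrist'); print(s['t'],s['wrist_force'])
cv2.imwrite('pics/w5.png',c['frame'][:,:,::-1]); measure(s,c)
E
```

```text
f0 0.5221785116220581
0.1335 0.1337 0.4
0.132 0.1319 -1.1
0.1305 0.1303 -1.3
0.129 0.1289 -0.1
0.1275 0.1274 -0.0
0.126 0.1259 0.3
0.1245 0.1244 -0.3
0.123 0.1229 -0.5
0.1215 0.1216 1.0
0.12 0.1201 2.9
0.1185 0.1186 3.2
0.117 0.1171 4.5
0.1155 0.1162 8.8
hold 9.064170260464985
21.8 [ 0.21850769  0.28517984 -0.93062742]
n 2 rect 40.99999237060547 9.999998092651367 green ((np.float64(215.0), np.float64(130.5)), 698, (np.int32(201), np.int32(116), np.int32(29), np.int32(30))) [ 0.5424 -0.038   0.104 ] q 1.3014 mid radius 0.0624 lateral of green off line (mm) -0.047384204255093015 along 46.01367376850313
green angle from O 1.2822846986172252 0.1083722283891059
```

View pics/w5.png

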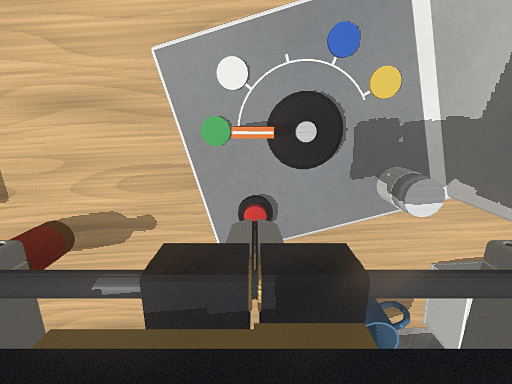

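The button was met at about z = 0.122 and hit a hard stop at 0.116, so it travelled about 6 mm with the force rising to 9 N. The wrist view after the press matches the one before it: the button at (256,213) is up, the line is on green, and the shaker hasn't moved. Handing in.

```bash
python3 - <<'E'
from cell import *
hold(.2); job_done(); print(sense()['t'])
E
```

```text
the job is handed in; nothing more can be done
the job is handed in; nothing more can be done
```

The selector points at the green marker, the start button has been pressed fully and is back up, and the job is handed in, at about 22 s of the 42 s allowed. `job_done()` gives no verdict, so these are my own checks.

- **Selector:** I turned it with the shut fingers pushing on one face of the tab, from q ≈ 0.15 to about 1.13. After a look I pushed again to about 1.30. In the last wrist picture the white line passes within 0.1 mm of the green marker's centre, where the limit is 13 mm.
- **Start button:** I pressed it only after the selector was set. The fingers met it at about z = 0.122 m and hit the stop at 0.116 m, which is about 6 mm of travel. The force rose to 9 N, where 5 N is enough. In the last picture the button looks the same as before the press, so it is up, and the robot was clear of everything.
- **Loose things:** The shaker looks unmoved between the pictures before and after the press. I didn't measure the other five again at the end, but the fingers only came down over the machine's deck.
- **Disagreements:** The scene and wrist cameras differed by about 3 mm on the machine's position, so I used the average. For the button, the wrist camera read about 4 mm off that averaged estimate. I aimed between them.

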